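Seat the sample crate and check its length with the sprung gauge

ROBOT

A 6-joint arm with a two-finger parallel gripper is mounted at the origin on the work surface. World frame = base frame: x ahead of the robot, y to its left, z up, the work surface at z = 0. Lengths are in mm, angles in rad, forces in N, time in s.
With the tool pointing down it reaches from about 325 to 875 mm from the base axis. Payload 4.4 kg.
Tool frame: the origin (TCP) lies on the centre line of the jaws, within the pads' length; the fingertips stand ahead of it and the grasp point (between the pads) lies 6 mm ahead of it (ctrl.tcp_to_tips is the z of the fingertips in the tool frame, in mm); z points along the fingers, y is the line along which they close (so a half turn about z gives the same grasp; the last joint's range is limited). The gripper opens to 85 mm and grips with 20 to 120 N. Pads are 22 mm wide; open, the fingers measure 114 mm over their backs; the gripper's body (76 mm by 85 mm) begins 54 mm behind the grasp point. The pads swing forward as they close: fully open they stand 13 mm farther back than shut.
Start: joints at [-1.274, 0.207, 1.542, -0, 1.393, -0.15], TCP at [248.436, -518.563, 256.282] pointing down, gripper open.
Joint ranges: [-2.73, 2.73], [-0.86, 2.22], [0.23, 2.46], [-1.11, 4.25], [0.08, 2.63], [-2.82, 2.82]. Speed limits (rad/s): [2.79, 2.79, 3.14, 3.14, 3.14, 3.14].

INTERFACE

Orientations are given as a 3x3 rotation matrix whose columns are the frame's x, y, z axes.
In Python, from plant import ctrl, sensors, optics gives the robot as it stands. Calls block until the motion is done:
- ctrl.move_ptp(position, orientation): joint-space move of the TCP to a pose.
- ctrl.move_l(position, rot=None, vel=150, threshold=None): straight line of the TCP; rot=None keeps the orientation; vel is the mean speed in mm/s. With threshold (N) it stops when the force on the tool has changed by that much, and returns True; else False.
- ctrl.set_joints(angles): joint-space move.
- ctrl.gripper_to(opening, force=None): finger opening in mm; force is the grip in N (None keeps the last); returns when the fingers have stopped.
- ctrl.hold(seconds).
- ctrl.solve_ik(position, orientation): joint angles nearest the present ones, or None.
- sensors.read_state(): the state.
- optics.grab_frame(name): name is "side" or "top"; returns (picture, depth): 480x640x3 uint8, red, green, blue; 480x640 float32, mm along the optical axis (not along the pixel's ray), 0 where there is no reading.
- optics.camera_params(name): a dict with "mtx" (3x3 intrinsics, pixels), "R" (3x3) and "t" (3): a world point X has camera coordinates R X + t. Camera axes: x right, y down, z forward; pixel columns grow to the right and rows downward; lengths in mm; the calibration is good to about 2 mm. A picture is of the moment at which its call begins. camera_params takes no time and is no camera call.
A pose or a line that the arm cannot do raises ctrl.MotionError and nothing moves.
- ctrl.finish_job(): hands the job in; it is judged then, once.
The state is a dict: "t": time; "q": joint angles; "qvel": joint speeds; "tau": joint torques, N m; "eef_pos": TCP position; "eef_rot": TCP orientation; "force": force on the tool from outside, world axes, zero at the start; "wrist_torque": the same for the moment, N m; "grip_width": finger opening in mm; "grasp_force": force on a finger pad.
Only numpy, scipy, OpenCV 4.12 (cv2) and the standard library are available. Lean on these libraries where they do the work, as an engineer would, in place of code of your own. Each camera call takes 0.05 s, during which the arm holds its last target. There are 200 camera calls.

TASK

Push the bottle crate along the rollers until it is fully home against the end stop of the bay. Then check its length: draw the sprung gauge out by its fin until the pointer is level with the crate's trailing end (the end away from the stop), hold it still there for two seconds, and ease it all the way back in without letting it snap. Leave the crate home and do not disturb the other things on the bench.

Things in the scene. Friction and masses are not known exactly. Their poses are not given: they have to be found in the camera images.
- station: Fixed loading station: base plate x -70 to 180, y +-280 mm, with a roller lane, a bay at its +y end, a gauge along its far side and a lamp bar above the gauge. Origin: at bench level (z = 0) under the middle of the lane; x runs across the lane, away from the robot, y along the lane towards the bay, z up; its yaw varies.
- lane_mid (a point): Middle of the lane at the level of the roller tops, 45 mm over the bench. 14 freely turning rollers lie between two guides along station y: inner faces at x = +-55 mm, tops at z = 60 mm (near guide 82 mm for y > -20 mm).
- gauge_case (a point): Top middle of the near (-y) end of the gauge's fixed spring case, beige, 50 x 115 x 50 mm, at station x 91 to 141, y 165 to 280, top z 137 mm. The slide runs on a fixed steel rail with ticks, station x 99 to 125, y -100 to 280, top z 105 mm.
- lamp_edge (a point): Middle of the lower front edge of the grey lamp bar that runs the whole length of the station right above the gauge: station x 79 to 115, z 245 to 270 mm, on 14 mm posts at x 160, y +-270 mm. A vertical gripper has no room over the fin: come in under the bar with the tool leaning about 40 degrees, fingers down and towards station +x, wrist towards the robot.
- crate: Loose open grey plastic crate with six amber bottles fixed inside, 100 mm (its x) by 150 mm (its y, along the lane) by 60 mm high, about 0.4 to 0.8 kg, standing on the rollers. Origin: centre of its underside; its axes are nearly those of the station. It starts some way before the bay and is pushed along +y on its trailing (-y) end wall.
- crate_corner (a point): Top corner of the crate's trailing (-y) end on the gauge's side: 50, -75, 60 mm in the crate's frame.
- crate_front (a point): Bottom middle of the crate's leading (+y) end wall: 0, 75, 0 mm in the crate's frame. It lies on the stop's face when the crate is home.
- stop: Fixed dark steel end stop across the lane, 106 mm wide, 20 mm thick, 46 mm high, clamped at a varying place in the bay. Origin: on the face that meets the crate, in the middle of the lane, at the level of the roller tops; axes as the station's. Crate home = its leading end touching this face.
- gauge (a joint): How far the sprung slide is drawn out, in m: 0 = fully in (home), grows as it is pulled along station -y (away from the stop end), end of travel 0.15. The spring pulls it back in with about 2 N at home plus 0.6 N per cm, and it snaps home if let go.
- gauge_grip (a point): Grip point in the slide's black fin, 33 mm up the fin from its root. Pinch with the fingers closing along station y. The fin is 16 mm thick (station y), 28 mm wide, 58 mm long and leans 40 degrees from vertical, up and back towards the robot (station -x). Slide home: point at station x 89, y 90, z 150 mm. 60 mm either side along y is free.
- gauge_pointer (a point): Tip of the slide's steel pointer (6 mm wide along y, 5 mm thick), in the fin's mid-plane, at station x 60, z 115 mm: 10 mm beside and 10 mm above the crate's top edge. It is level with the crate's trailing end when it has the same station y as crate_corner (a pull of 60 to 120 mm from home).
- wash_bottle: Bystander: white plastic bottle, 68 mm across, 150 mm tall; origin under its centre.
- beaker: Bystander: glass beaker, 72 mm across, 90 mm tall; origin under its centre.
- tip_box: Bystander: clear plastic pipette-tip box 120 x 85 x 60 mm; origin under its centre.
Things that resemble listed ones, but are neither listed nor needed, are in the scene too. Leave any green or turquoise look-alike of the crate alone.

How it is judged (in metres and radians):
On the way, in this order (a step that is already met when the one before it is completed fails the run):
1. the crate is home: leading end within 4 mm of the stop's face, standing in the lane (y of crate_front in the frame of stop between -0.004 and 0.004 m and x of crate_front in the frame of stop between -0.02 and 0.02 m and z of crate_front in the frame of stop between -0.006 and 0.006 m and angle between crate's own z axis and vertical below 0.05 rad), for 0.2 s.
2. with the crate home, the pointer is held still and level with the crate's trailing end, within 6 mm, for 1 s (all of step 1 and y of gauge_pointer in the frame of crate_corner between -0.006 and 0.006 m and velocity of joint gauge between -0.015 and 0.015 m/s), for 1 s.
At the end, for the whole second after the job is handed in: The crate stands in the lane at rest with its leading end within 4 mm of the stop's face, and the gauge slide is back in, within 4 mm of home (all of step 1 and value of joint gauge below 0.004 m and linear speed of crate below 0.01 m/s); the robot touches nothing.
It fails at once if the gauge slide snaps back (returns faster than 0.4 m/s) (velocity of joint gauge below -0.4 m/s).
It fails at once if the bottle is moved more than 30 mm or tipped (distance of wash_bottle from where it was at the start of the episode above 0.03 m or angle between wash_bottle's own z axis and vertical above 0.3 rad).
It fails at once if the beaker is moved more than 30 mm or tipped (distance of beaker from where it was at the start of the episode above 0.03 m or angle between beaker's own z axis and vertical above 0.3 rad).
It fails at once if the tip box is moved more than 30 mm or tipped (distance of tip_box from where it was at the start of the episode above 0.03 m or angle between tip_box's own z axis and vertical above 0.3 rad).
It also fails if it takes over 69 s, if anything falls off the work surface, if the arm or the gripper's body presses on something with over 40 N, if the wrist force passes 120 N, or if a joint passes its speed limit or range.

## Working session

There is one attempt and no reset: what is moved stays moved. The work goes in short steps, each a Python script; the robot and the scene stay as the last script left them, time stands still between calls to the robot, and variables do not carry over. Pictures are saved under pics/ and viewed, at most 13 in all, crops included, and the job is handed in when it is done.

```bash
ls; mkdir -p pics; python3 - <<'E'
from plant import ctrl,sensors,optics
import cv2,numpy as np
for n in("side","top"):
    p,d=optics.grab_frame(n); cv2.imwrite(f"pics/{n}0.png",p[:,:,::-1]); np.save(f"pics/{n}0.npy",d); c=optics.camera_params(n); print(n,c)
s=sensors.read_state();print(s["t"],s["eef_rot"],ctrl.tcp_to_tips)
E
```

```text
pics
side {'mtx': array([[439.18726588,   0.        , 320.16852148],
       [  0.        , 439.18726588, 235.46502859],
       [  0.        ,   0.        ,   1.        ]]), 'R': array([[-0.88735874, -0.46104339, -0.00578393],
       [-0.26010715,  0.51090068, -0.81934411],
       [ 0.3807082 , -0.72554771, -0.57327287]]), 't': array([417.08665503, 312.48323949, 855.10232976])}
top {'mtx': array([[552.06331769,   0.        , 322.85169507],
       [  0.        , 552.06331769, 238.09773477],
       [  0.        ,   0.        ,   1.        ]]), 'R': array([[ 7.34664264e-03, -9.99972917e-01, -4.37570660e-04],
       [-9.85882213e-01, -7.16991871e-03, -1.67286742e-01],
       [ 1.67279075e-01,  1.66038905e-03, -9.85908188e-01]]), 't': array([ -74.43402767,  542.78305849, 1364.45793919])}
0.1 [[ 9.01828008e-01  4.32094745e-01 -6.13605648e-04]
 [ 4.32095055e-01 -9.01825756e-01  2.04190113e-03]
 [ 3.28929369e-04 -2.10657959e-03 -9.99997727e-01]] 25.0
```

View pics/side0.png

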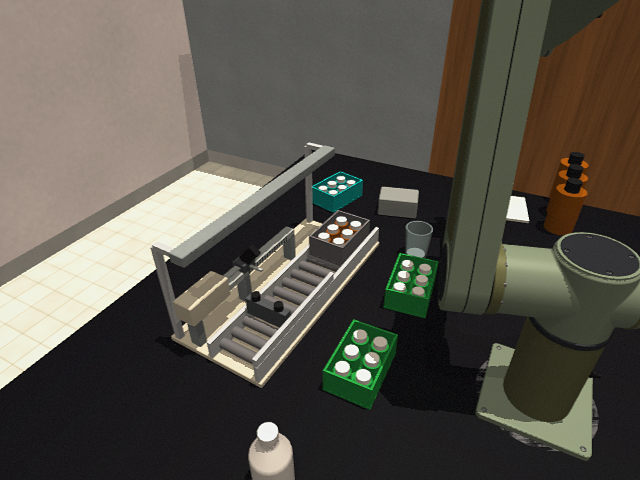

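View pics/top0.png

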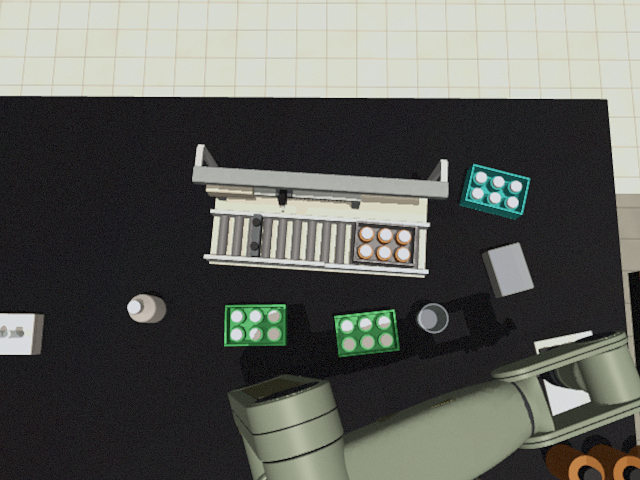

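The scene: the grey crate with amber bottles sits in the lane, at top px (385,243) and side px (340,235). The look-alikes are turquoise at top (495,192) and green at (255,325) and (366,333). Only the one in the lane fits. The stop is at top (256,235) and the fin at top (283,197). I'll confirm with enlarged crops.

```bash
cat > h.py <<'E'
import numpy as np,cv2
from plant import ctrl,sensors,optics
def proj(n,X):
    c=optics.camera_params(n); p=(c["R"]@np.atleast_2d(X).T).T+c["t"]; p=(c["mtx"]@p.T).T; return p[:,:2]/p[:,2:]
def ray(n,u,v):
    c=optics.camera_params(n); d=c["R"].T@np.linalg.solve(c["mtx"],[u,v,1.]); return -c["R"].T@c["t"],d
def onz(n,u,v,z):
    o,d=ray(n,u,v); return o+d*(z-o[2])/d[2]
def dep(n,u,v,D):
    o,d=ray(n,u,v); return o+d*D[int(round(v)),int(round(u))]
E
python3 - <<'E'
import cv2
a=cv2.imread("pics/top0.png")[140:285,190:460];cv2.imwrite("pics/tc.png",cv2.resize(a,(783,420),interpolation=cv2.INTER_CUBIC))
a=cv2.imread("pics/side0.png")[140:390,150:390];cv2.imwrite("pics/sc.png",cv2.resize(a,(576,600),interpolation=cv2.INTER_CUBIC))
E
```

```text
(no output)
```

View pics/tc.png

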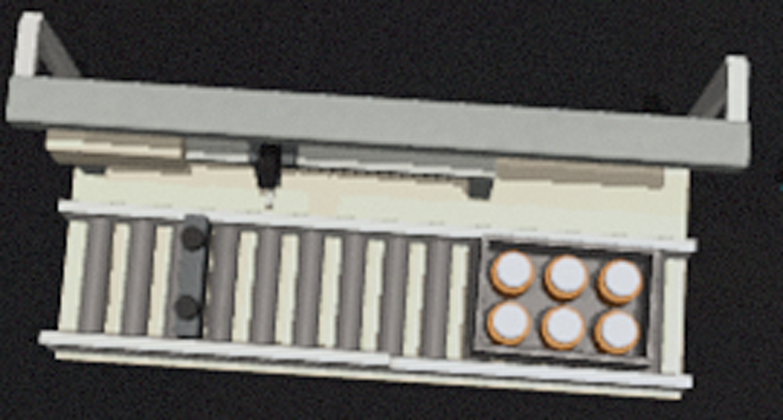

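View pics/sc.png

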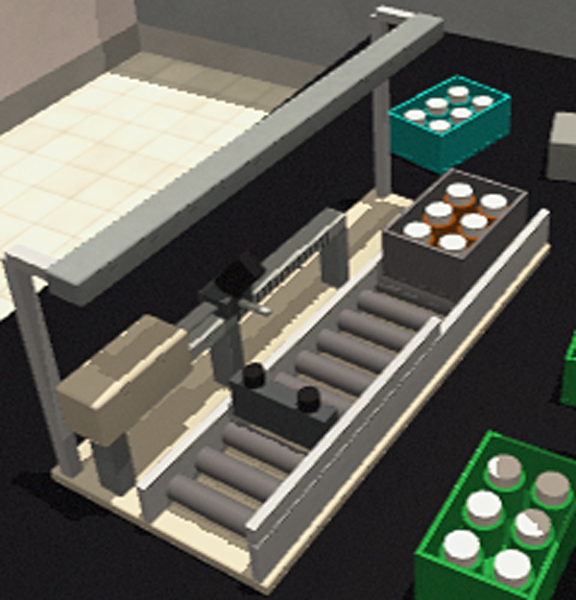

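```bash
cat > fit.py <<'E'
from h import *
from scipy.optimize import least_squares
T=lambda u,v:((u+.5)/2.9-.5+190,(v+.5)/2.9-.5+140)
S=lambda u,v:((u+.5)/2.4-.5+150,(v+.5)/2.4-.5+140)
pts=[("top",T(269,205),(60,90,115)),("side",S(268,311),(60,90,115)),
("side",S(187,350),(91,165,137)),("side",S(150,316),(141,165,137)),("top",T(184,163),(91,165,137)),
("top",T(388,357),(-55,-20,82)),("side",S(438,320),(-55,-20,82)),("top",T(748,165),(79,-280,245)),("top",T(8,123),(79,280,245))]
lines=[("top",T(62,212),(55,60)),("top",T(692,248),(55,60)),("top",T(100,335),(-55,82)),("side",S(250,525),(-55,82))]
def st(p,X):
    c,s=np.cos(p[2]),np.sin(p[2]); return np.array([[c,-s,0],[s,c,0],[0,0,1]])@np.array(X,float)+[p[0],p[1],0]
def res(p):
    r=[]
    for n,u,X in pts: r+=list(proj(n,st(p,X))[0]-u)
    for n,u,(x,z) in lines:
        a,b=proj(n,[st(p,(x,-250,z)),st(p,(x,250,z))]); t=(b-a)/np.linalg.norm(b-a); r.append(np.cross(t,np.array(u)-a))
    return np.array(r)
f=least_squares(res,[600,0,-.05],loss="soft_l1",x_scale=[10,10,.01])
if __name__=="__main__":
    print(f.x); r=res(f.x); print(r[:18].reshape(-1,2).round(1),r[18:].round(1))
    R=lambda X:(np.linalg.inv(np.array([[np.cos(f.x[2]),-np.sin(f.x[2]),0],[np.sin(f.x[2]),np.cos(f.x[2]),0],[0,0,1]]))@(X-[f.x[0],f.x[1],0])).round(0)
    for nm,n,u,z in[("stop face top","top",T(208,222),91),("stop face top","side",S(233,375),91),("stop face n","side",S(337,408),91),
      ("crate rear far","top",T(660,252),105),("crate rear near","top",T(652,366),105),("front far","top",T(483,237),105),("front far","side",S(385,233),105),("front near","side",S(457,262),105),("rear near","side",S(526,190),105)]: print(nm,n,R(onz(n,*u,z)))
    D=np.load("pics/top0.npy"); print("depth fin",R(dep("top",*T(269,170),D)),"bottle cap",R(dep("top",*T(515,270),D)),"lamp",R(dep("top",*T(380,125),D)))
    np.save("st.npy",f.x)
E
python3 fit.py 2>/dev/null
```

```text
[ 5.35205481e+02 -5.61431718e+01 -4.96387869e-02]
[[-0.8  0. ]
 [ 1.5  0.6]
 [ 1.9 -8.9]
 [-0.4 -2.1]
 [-2.2 -1.7]
 [ 0.4 -1.6]
 [-1.5 -2.6]
 [-3.   2. ]
 [ 0.3  2.6]] [ 0.2 -0.1  0.4 -0.5]
stop face top top [ 48. 141.  91.]
stop face top side [ 56. 157.  91.]
stop face n side [-49. 145.  91.]
crate rear far top [  41. -244.  105.]
crate rear near top [ -57. -240.  105.]
front far top [ 45. -94. 105.]
front far side [ 43. -87. 105.]
front near side [-48. -79. 105.]
rear near side [ -51. -237.  105.]
depth fin [ 77.  85. 173.] bottle cap [  20. -123.   97.] lamp [ 93.  -5. 270.]
```

```bash
sed -i 's/^("side",S(187,350),(91,165,137)),/ /; s/r\[:18\]/r[:16]/; s/r\[18:\]/r[16:]/' fit.py; python3 fit.py 2>/dev/null | grep -v "rear\|front"
cat >> h.py <<'E'
import os
if os.path.exists("st.npy"):
    P=np.load("st.npy"); c,s=np.cos(P[2]),np.sin(P[2]); RS=np.array([[c,-s,0],[s,c,0],[0,0,1]])
    W=lambda *X:RS@np.array(X,float)+[P[0],P[1],0]
    inv=lambda X:RS.T@(np.array(X)-[P[0],P[1],0])
def say(m=""):
    q=sensors.read_state(); print(m,round(q["t"],2),inv(q["eef_pos"]).round(1),(RS.T@q["force"]).round(1),round(q["grip_width"],1),np.round(q["grasp_force"],1))
E
cat > push1.py <<'E'
from h import *
O=RS@np.array([[0,1,0],[1,0,0],[0,0,-1.]]).T   # tool x along +y, y along +x
if np.dot(O[:,0],sensors.read_state()["eef_rot"][:,0])<0: O=O@np.diag([-1,-1,1])
X=-8; z=77+25
for q in [W(X,-300,220),W(X,-300,z),W(X,-20,z)]:
    print(ctrl.solve_ik(q,O))
ctrl.gripper_to(0)
ctrl.move_ptp(W(X,-300,220),O)
ctrl.move_l(W(X,-300,z),vel=120); say()
p,d=optics.grab_frame("top"); cv2.imwrite("pics/t1.png",cv2.resize(p[140:285,190:460,::-1],(783,420),interpolation=cv2.INTER_CUBIC))
E
python3 push1.py
```

```text
[ 5.35037359e+02 -5.70952643e+01 -4.99259844e-02]
[[-0.4  0.1]
 [ 1.8  0.4]
 [-0.1 -2.3]
 [-1.8 -1.6]
 [ 0.8 -1.5]
 [-1.2 -2.8]
 [-2.6  2.1]
 [ 0.7  2.6]] [ 0.2 -0.   0.4 -0.5]
stop face top top [ 48. 142.  91.]
stop face top side [ 56. 158.  91.]
stop face n side [-49. 146.  91.]
depth fin [ 77.  86. 173.] bottle cap [  20. -122.   97.] lamp [ 93.  -4. 270.]
[-7.46545835e-01  3.38009592e-01  1.45299031e+00 -4.44089210e-16
  1.35059275e+00 -6.96619851e-01]
[-7.46545835e-01  4.66418009e-01  1.53992503e+00 -4.44089210e-16
  1.13524961e+00 -6.96619851e-01]
[-3.07598719e-01  2.97544342e-01  1.77989428e+00 -4.44089210e-16
  1.06415403e+00 -2.57672735e-01]
 3.19 [  -7.3 -300.6  103.1] [-0.1  0.4  0. ] 0.0 0.0
```

```bash
cat > push2.py <<'E'
from h import *
X=-8; z=102
ctrl.move_l(W(X,-262,z),vel=80); say("near")
r=ctrl.move_l(W(X,-55,z),vel=60,threshold=30); say(f"leg {r}")
if not r:
    r=ctrl.move_l(W(X,5,z),vel=20,threshold=10); say(f"stop {r}")
ctrl.hold(.3); say()
for n in("top","side"):
    p,d=optics.grab_frame(n); cv2.imwrite(f"pics/{n}2.png",p[:,:,::-1])
a=cv2.imread("pics/top2.png")[140:285,190:460];cv2.imwrite("pics/tc2.png",cv2.resize(a,(783,420),interpolation=cv2.INTER_CUBIC))
E
python3 push2.py
```

```text
near 3.87 [  -7.8 -261.6  102.1] [-0.4 -0.4 -0.3] 0.0 0.0
leg False 7.47 [ -8.1 -55.  101.9] [ 0.6 -0.4 -0.1] -0.2 0.1
stop True 9.38 [ -6.8 -15.6 102.2] [ 0.5 -0.4  1.3] -0.4 0.6
 9.68 [ -7.8 -15.6 101.4] [-0.1 -0.4 -0.3] -0.1 0.3
```

View pics/tc2.png

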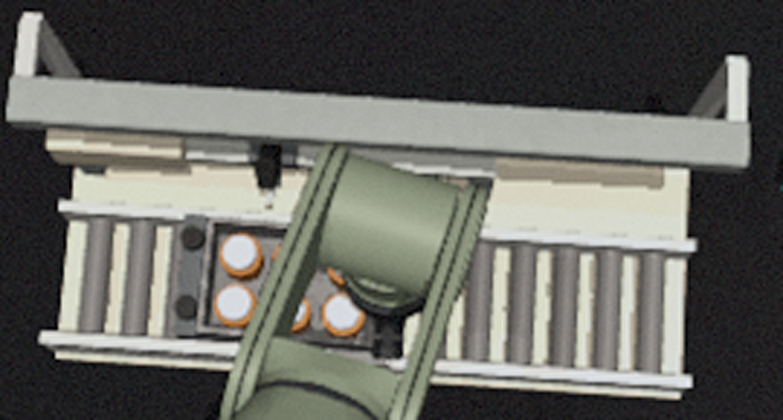

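The crate (top crop 200–380, 225–350) meets the stop at about x=205. Contact force has dropped to zero, so I'll press again gently to rule out a rebound.

```bash
cat > push3.py <<'E'
from h import *
for th in (6,8):
    p=inv(sensors.read_state()["eef_pos"])
    r=ctrl.move_l(W(-8,p[1]+14,102),vel=8,threshold=th); say(f"{r}")
ctrl.hold(.3); say()
p=inv(sensors.read_state()["eef_pos"])
ctrl.move_l(W(-8,p[1]-10,102),vel=15); ctrl.move_l(W(-8,p[1]-50,102),vel=100); 
ctrl.move_l(W(-60,p[1]-50,230),vel=200); say("clear")
ctrl.set_joints([-1.0]+list(sensors.read_state()["q"][1:]))
for n in("top","side"):
    p,d=optics.grab_frame(n); cv2.imwrite(f"pics/{n}3.png",p[:,:,::-1]); np.save(f"pics/{n}3.npy",d)
a=cv2.imread("pics/top3.png")[170:280,200:360];cv2.imwrite("pics/tc3.png",cv2.resize(a,(800,550),interpolation=cv2.INTER_CUBIC))
E
python3 push3.py
```

```text
True 10.33 [ -7.6 -15.4 101.2] [-0.  -0.4  1.3] 0.0 0.4
True 11.0 [ -7.4 -15.1 100.8] [ 0.2 -1.5  0.4] 0.3 0.5
 11.3 [ -8.  -15.1 100.3] [-0.6 -0.7 -0. ] 0.1 0.2
clear 13.5 [-60.5 -64.7 229. ] [ 0.1 -0.1  0.2] 0.2 0.0
```

View pics/tc3.png

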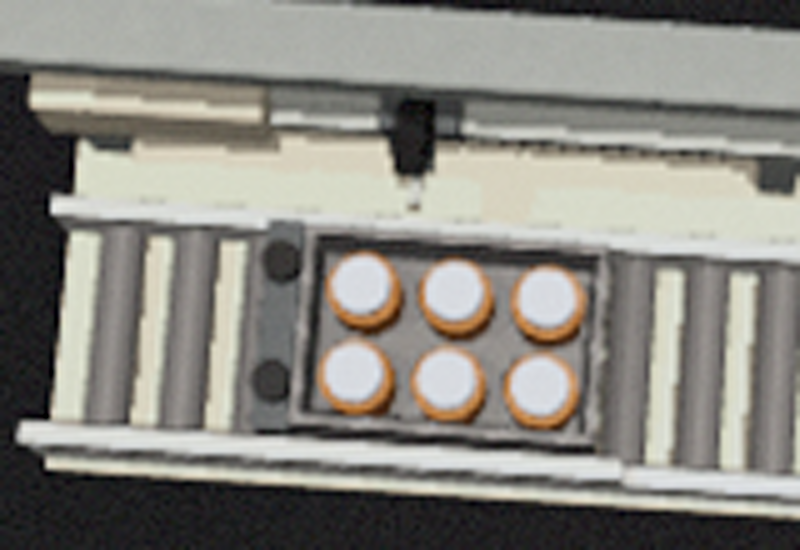

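```bash
python3 - <<'E'
from h import *
T=lambda u,v:((u+.5)/5-.5+200,(v+.5)/5-.5+170)
for nm,u,z in[("pointer",T(414,206),115),("rear far",T(609,258),105),("rear near",T(600,446),105),("front far",T(303,231),105),("front near",T(290,425),105)]: print(nm,inv(onz("top",*u,z)).round(1))
a=cv2.imread("pics/side3.png")[220:340,200:360];cv2.imwrite("pics/sc3.png",cv2.resize(a,(800,600),interpolation=cv2.INTER_CUBIC))
# gauge IK check
def G(yaw=0):
    s,c=np.sin(np.radians(40)),np.cos(np.radians(40)); z=np.array([s,0,-c]); y=np.array([0,-1.,0]); return RS@np.stack([np.cross(y,z),y,z],1)
O=G();zz=RS.T@O[:,2]
for sg in(1,-1):
    OO=O@np.diag([sg,sg,1])
    for b in(6,106):
        for y in(90,-30): print(sg,b,y,ctrl.solve_ik(W(*(np.array([89,y,150])-b*zz)),OO))
E
```

```text
pointer [ 59.2  89.1 115. ]
rear far [ 40.7  -7.6 105. ]
rear near [-52.5  -8.6 105. ]
front far [ 45.7 143.7 105. ]
front near [-50.8 142.6 105. ]
1 6 90 [-0.11114966  0.1480914   2.0101037   0.13853276  0.28880671  1.391008  ]
1 6 -30 [-0.38504761  0.14826583  2.00989705  0.61188544  0.37689278  0.73197323]
1 106 90 [-0.12188837 -0.1293546   2.09673993  0.10036517  0.47941316  1.42651646]
1 106 -30 [-0.44246879 -0.12909783  2.09651863  0.47583892  0.56661824  0.85352651]
-1 6 90 [-0.11114966  0.1480914   2.0101037   0.13853276  0.28880671 -1.75058465]
-1 6 -30 [-0.38504761  0.14826583  2.00989705  0.61188544  0.37689278 -2.40961942]
-1 106 90 [-0.12188837 -0.1293546   2.09673993  0.10036517  0.47941316 -1.71507619]
-1 106 -30 [-0.44246879 -0.12909783  2.09651863  0.47583892  0.56661824 -2.28806615]
```

View pics/sc3.png

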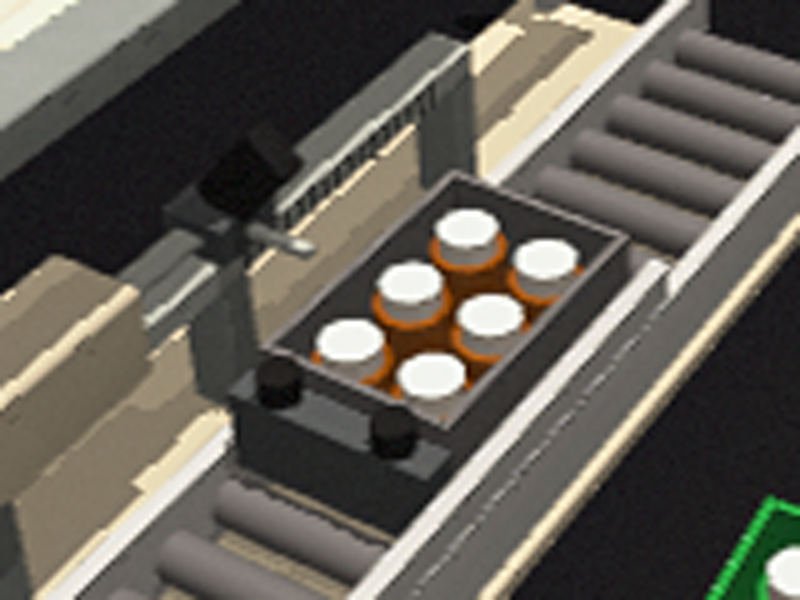

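Crate home at the stop (side crop: crate front edge against stop at 270–445, 350–425; pointer tip at 315,247; trailing far corner at 458,173). Next I'll grasp the fin.

```bash
cat >> h.py <<'E'
_s,_c=np.sin(np.radians(40)),np.cos(np.radians(40))
ZS=np.array([_s,0,-_c]); _y=np.array([0,-1.,0])
OG=RS@np.stack([np.cross(_y,ZS),_y,ZS],1)
GP=lambda y,b=6:W(*(np.array([89,y,150])-b*ZS))
E
cat > grip.py <<'E'
from h import *
S=lambda u,v:((u+.5)/5-.5+200,(v+.5)/5-.5+220)
for nm,u,z in[("pointer",S(315,248),115),("rear far",S(458,172),105),("rear near",S(631,237),105)]: print(nm,inv(onz("side",*u,z)).round(1))
ctrl.gripper_to(46,force=50)
ctrl.move_ptp(GP(89.5,140),OG); say("pre")
r=ctrl.move_l(GP(89.5),vel=70,threshold=15); say(f"in {r}")
for n in("side",):
    p,d=optics.grab_frame(n); cv2.imwrite("pics/sg.png",cv2.resize(p[200:340,170:357,::-1],(800,600),interpolation=cv2.INTER_CUBIC))
E
python3 grip.py
```

```text
pointer [ 62.1  89.3 115. ]
rear far [ 44.7  -1.3 105. ]
rear near [-52.3   0.2 105. ]
pre 16.82 [ -0.8  89.  257.4] [0.5 0.3 1.1] 45.9 0.0
in False 18.88 [ 85.2  89.5 155.1] [ 0.2  0.7 -0.6] 45.9 0.0
```

View pics/sg.png

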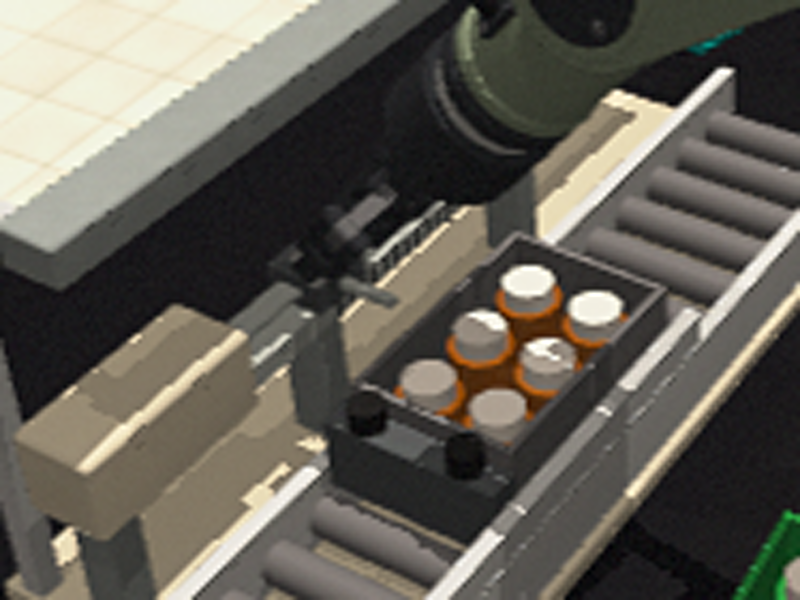

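Fingers straddle the fin (crop 340,240). Rear end estimates: -8 (top), -1 (side), -4 (contact) → pull about 94 mm, then compare on camera.

```bash
cat > pull.py <<'E'
from h import *
ctrl.gripper_to(5,force=60); say("closed")
y0=inv(sensors.read_state()["eef_pos"])[1]
ctrl.move_l(GP(89.5-94),vel=50); ctrl.hold(.2); say("pulled")
for n in("side","top"):
    p,d=optics.grab_frame(n); cv2.imwrite(f"pics/{n}p.png",p[:,:,::-1])
a=cv2.imread("pics/sidep.png")[210:290,260:367];b=cv2.imread("pics/topp.png")[180:260,280:387]
cv2.imwrite("pics/pp.png",np.hstack([cv2.resize(i,(400,300),interpolation=cv2.INTER_CUBIC) for i in(a,b)]))
E
python3 pull.py
```

```text
closed 19.31 [ 85.   89.8 154.9] [-4.   2.3  4.4] 14.9 58.3
pulled 21.54 [ 84.3  -2.7 154.9] [-12.    7.8  10.7] 15.7 59.9
```

View pics/pp.png

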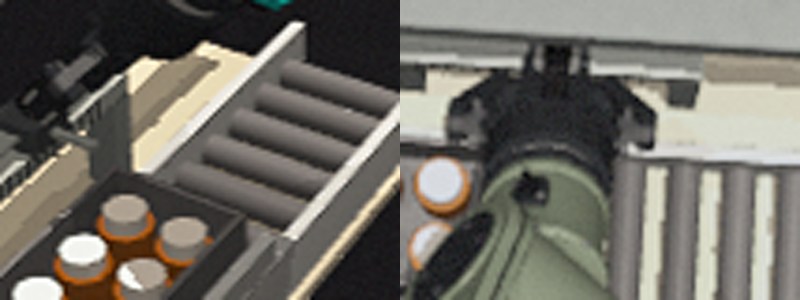

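```bash
python3 - <<'E'
from h import *
a=cv2.imread("pics/sidep.png")[235:275,272:332];cv2.imwrite("pics/pz.png",cv2.resize(a,(780,520),interpolation=cv2.INTER_CUBIC))
k=107/400
for nm,u,v,z in[("ptr",97,147,115),("rear far",120,174,105),("rear near",245,213,105)]:
    print(nm,inv(onz("side",(u+.5)*k-.5+260,(v+.5)*k-.5+210,z)).round(1))
E
```

```text
ptr [ 59.9  -0.6 115. ]
rear far [ 38.8   5.2 105. ]
rear near [-50.3  -0.3 105. ]
```

View pics/pz.png

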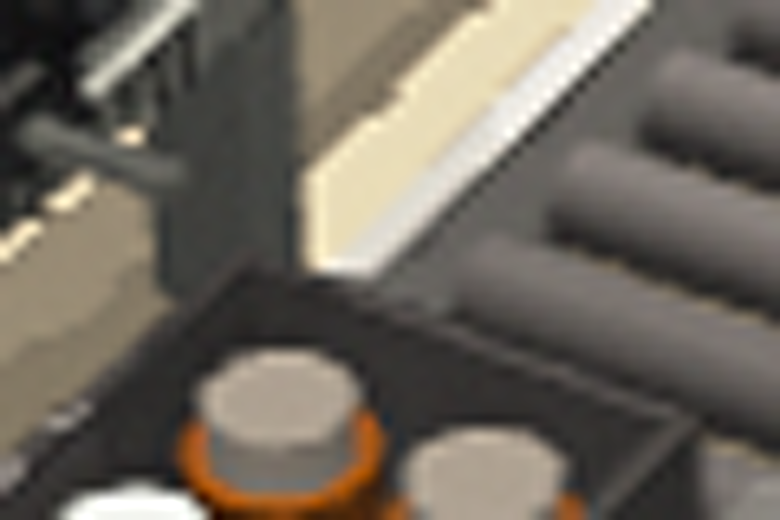

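Shows pointer tip at (185,172), trailing far corner at about (247,262) and near corner at (695,413), in 13x crop pixels.

```bash
python3 - <<'E'
from h import *
for nm,u,v,z in[("ptr",185,172,115),("rear far",247,262,105),("rear near",695,413,105)]:
    print(nm,inv(onz("side",(u+.5)/13-.5+272,(v+.5)/13-.5+235,z)).round(1))
E
```

```text
ptr [ 62.2  -4.8 115. ]
rear far [ 44.6   1.8 105. ]
rear near [-49.4  -1.1 105. ]
```

The contact estimate puts the rear end at -3.9, and the two cameras average about -3. The pointer is at -2.7, well within 6 mm. So I'll hold, ease it back and release.

```bash
cat > back.py <<'E'
from h import *
ctrl.hold(2.5); say("held")
r=ctrl.move_l(GP(86),vel=35); say("back")
r=ctrl.move_l(GP(92),vel=8,threshold=8); say(f"home {r}")
ctrl.gripper_to(20); ctrl.hold(.3); say("slack")
ctrl.gripper_to(46); 
r=ctrl.move_l(GP(90.3,140),vel=90); say("out")
ctrl.hold(.3)
for n in("top","side"):
    p,d=optics.grab_frame(n); cv2.imwrite(f"pics/{n}e.png",p[:,:,::-1])
a=cv2.imread("pics/sidee.png")[220:340,200:360];b=cv2.imread("pics/sidee.png")
cv2.imwrite("pics/e.png",cv2.resize(a,(800,600),interpolation=cv2.INTER_CUBIC))
E
python3 back.py
```

```text
held 24.14 [ 84.3  -2.6 154.9] [-12.    7.7  11.5] 15.5 59.9
back 26.88 [ 85.   86.3 154.9] [-6.2  2.9  4.5] 15.3 58.9
home False 27.77 [ 85.1  91.3 154.9] [-6.4 -1.8  5.9] 15.6 59.1
slack 28.3 [ 85.2  92.1 154.5] [0.2 0.6 0.2] 19.9 0.0
out 30.31 [ -1.1  90.3 256.6] [-0.2 -0.4  0.6] 45.6 0.0
```

View pics/e.png

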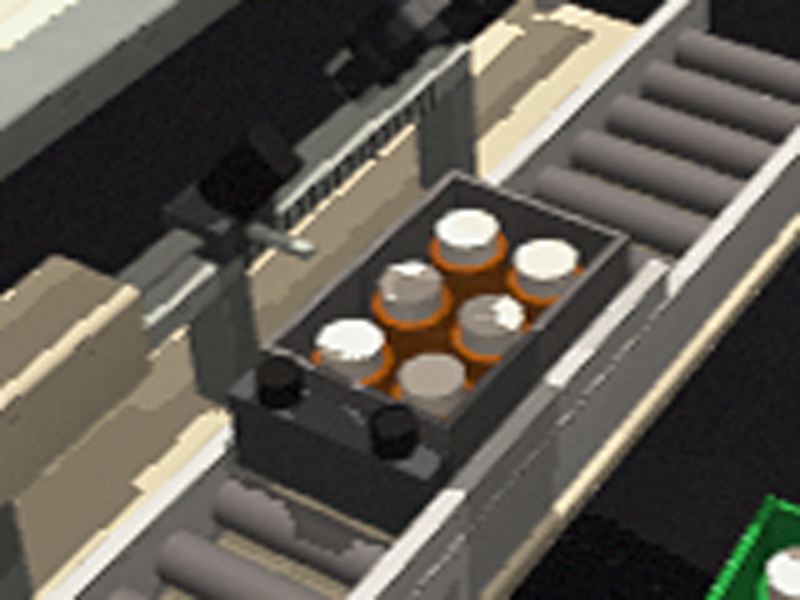

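The pointer is back at (315,247), the same as at home. The crate has not moved from the stop (trailing far corner 458,173), and the gripper is clear.

```bash
python3 -c "
from plant import ctrl
print(ctrl.finish_job())"
```

```text
the job is handed in; nothing more can be done
None
```

I handed the job in at about 31 s: the crate is home against the stop, the pointer was held for 2.5 s about 1 mm from my best estimate of the trailing end (single readings spread about 4 mm either way; limit 6 mm), and the gauge was eased back in without a snap; no verdict was returned.

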